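# Free and turn over a duct fan

### The arm

A 6-joint arm with a two-finger parallel gripper is mounted at the origin on the work surface. World frame = base frame: x ahead of the robot, y to its left, z up, the work surface at z = 0. Lengths are in m, angles in rad, forces in N, time in s.
With the tool pointing down it reaches from about 0.35 to 0.875 m from the base axis. Payload 4.2 kg.
Tool frame: the origin (TCP) lies midway between the tips of the shut fingers; the grasp point (between the pads) lies 19 mm behind it; y points along the fingers, x is the direction in which the jaws open and shut, and the axes are right-handed (so a half turn about y gives the same grasp; the last joint's range is limited). The gripper opens to 87 mm and grips with 3 to 60 N. Pads are 19 mm wide; open, the fingers measure 117 mm over their backs; the gripper's body (75 mm by 190 mm) begins 51 mm behind the grasp point.
Start: joints at [1.431, 0.385, 0.008, 0, -1.194, -0.259], TCP at [0.243, 0.576, 0.223] pointing down, gripper open.
Joint ranges: [-3.14, 3.14], [-1.21, 2.06], [-1.07, 1.41], [-3.16, 2.05], [-2.99, -0.16], [-3.1, 3.1]. Speed limits (rad/s): [2.79, 2.79, 3.14, 3.14, 3.14, 3.14].

### API

Orientations are given as a rotation vector (axis times angle).
In Python, from workcell import bot, viewer gives the robot as it stands.
- The arm moves only by the tool jog_arm, never from a script. Its argument "deltas" is a list of rows, each an object with "claw": the gripper command: -1 is fully open, 1 is shut, values between are in proportion; "offset": the shift along the world's x, y, z each as a share of 0.1 m, from -1 to 1, a list of three; "rotation": the turn, a rotation vector about the world's x, y, z each as a share of 90 degrees, from -1 to 1, a list of three. A call has exactly 10 rows; each row shifts and turns the commanded pose from where the row before left it; what a row does not reach is not made up. A row lasts 1/10 s, in which the tool goes at most 50 mm and 8.59 degrees, less where a joint would pass 70% of its speed; a pose out of reach is approached as far as the arm can. A call with a number of a shift or a turn outside -1 to 1 is refused whole. A call with a gripper value outside its range is refused whole. The fingers move at their own pace and stop on an object; "newtons" is the grip in N (left out, the last holds). Time passes only in rows, so rows that do not move let the fingers close, or fill a call up. It gives the time, the measured TCP pose, the force and the opening at its end, in the units of the state.
- bot.get_obs(): the state, without advancing time (a new reading comes with each control period).
- viewer.capture(name): name is "scene" or "top" or "wrist"; returns a dict with "pixels" (480x640x3 uint8, red, green, blue), "z_map" (480x640 float32, m along the optical axis (not along the pixel's ray), 0 where there is no reading), "K" (3x3 intrinsics, pixels), "R" (3x3) and "t" (3): a world point X has camera coordinates R X + t. Camera axes: x right, y down, z forward; pixel columns grow to the right and rows downward; lengths in m; the calibration is good to about 2 mm. A picture is of the moment at which its call begins.
- bot.finish_job(): hands the job in, once; it reports no verdict.
The state is a dict: "time": time; "qpos": joint angles; "joint_vel": joint speeds; "joint_torque": joint torques, N m; "tcp_pos": TCP position; "tcp_rot": TCP orientation; "contact_force": force on the tool from outside, world axes, zero at the start; "wrist_torque": the same for the moment, N m; "gripper_width": finger opening in m.
Only numpy, scipy, OpenCV 4.12 (cv2) and the standard library are available. Lean on these libraries where they do the work, as an engineer would, in place of code of your own. Each camera call takes 0.05 s, during which the arm holds its last target.

### The job

Take the shipping clip off the fan's rim and hang it by its bent lip over the rim of the parts bin, with the long leg inside the bin, and let go of it. Then push the fan wheel round by its blades, clockwise seen from above, through a full turn: let the weighted blade pass the terminal box once and leave it standing pointing at the box (within about 10 degrees) the second time it comes round. Leave everything else on the bench and in the bin where it is.

Things in the scene. Friction and masses are not known exactly. Their poses are not given: they have to be found in the camera images.
- fan: Open radial fan lying on its back, fixed to the bench: round sheet-metal housing ring, outer diameter 244 mm, wall 4 mm, rim 100 mm above the bench. Origin: on the fan's axis at bench level, z up; its +x axis points at the grey terminal box
- fan_axis (a point): centre of the fan's mouth, at rim height. A bearing bridge (flat bar 20 mm wide, 89 to 99 mm above the bench) crosses the whole mouth here, along the line at +75 and -105 degrees from the fan's +x (counter-clockwise from above), with a round cap 52 mm wide up to 104 mm high at its middle. Fingers reach in beside the bridge and must be lifted over it
- wheel (a joint): angle of the fan wheel about the fan's vertical axis, rad, growing CLOCKWISE seen from above without wrapping; 0, 2 pi when the weighted blade points at the terminal box. Starts between -1.25 and -0.3. Friction about 0.1 N m plus drag: 1.5 to 4 N at a blade turns it; it stops where it is left, has no end stop, and turns once the clip is out
- weight (a point): top centre of the balance weight (30 x 18 mm) at the outer end of the weighted blade, 93 mm from the fan's axis, 80 mm above the bench. The wheel has four upright straight radial blades 90 degrees apart, this one among them: 4 mm thick, 24 to 115 mm from the axis, from 26 mm (a disc closes the bottom) to 78 mm above the bench
- box_top (a point): top centre of the grey terminal box (40 x 56 mm, 66 mm high) on the outside of the fan ring, 140 mm from the axis
- clip: Shipping clip of bent sheet steel, 0.2 kg, 40 mm wide (its y), hung over the fan's rim opposite the terminal box, locking the wheel. Origin: centre of the underside of its saddle (rests on the rim), z up. Long leg on its +x side (inside the fan), short lip on its -x side; gap between them from x = -8 to +8 mm. Black plastic grip on top: 12 mm thick (x), 36 wide (y), 4 to 54 mm above the origin
- clip_tip (a point): lower end of the clip's long leg, 10 mm to +x and 70 mm below the clip's origin
- clip_lip (a point): lower end of the clip's short lip, 10 mm to -x and 24 mm below the clip's origin
- bin: Open sheet-metal parts bin fixed to the bench, 160 mm (its x) by 220 mm (its y) outside, wall 4 mm, rim 100 mm above the bench, floor 4 mm thick. Origin: centre of its underside, z up. Two parts stand in its +x half, up to 64 mm above the bench
- can: Bystander: upright white spray can, 58 mm diameter, 150 mm tall, standing between the fan and the bin; origin at the centre of its underside
- roll: Bystander: cardboard ring lying flat, 90 mm diameter, 45 mm tall, near the robot in the middle of the bench; origin at the centre of its underside
- coupling: Bystander: steel pipe piece, 60 mm diameter, 60 mm tall, standing inside the bin in its +x half; origin at the centre of its underside
- block: Bystander: dark steel block 45 x 60 x 50 mm tall, lying inside the bin in its +x half; origin at the centre of its underside
- tin: Bystander: upright tin, 90 mm diameter, 110 mm tall, at the left (+y) side of the bench; origin at the centre of its underside
- collar: Bystander: sheet-metal ring, 110 mm diameter, 80 mm tall, at the right (-y) side of the bench; origin at the centre of its underside
Things that resemble listed ones, but are neither listed nor needed, are in the scene too. What is shaped like the clip but blue or brown is not meant.

How it is judged:
By the outcome, as a careful person would: the job done as asked, in the order asked, and still so for the second after the job is handed in, with the robot touching nothing.
It also fails if it takes over 72 s, if anything falls off the work surface, if the arm or the gripper's body presses on something with over 40 N, if the wrist force passes 120 N, or if a joint passes its speed limit or range.

## Working session

There is one attempt and no reset: what is moved stays moved. The work goes in short steps, Python scripts to look and compute and a tool call to move; the robot and the scene stay as the last step left them, time stands still between calls to the robot, and variables do not carry over. Pictures are saved under pics/ and viewed, and the job is handed in when it is done.

Besides the shell and the picture viewer there is one more tool, called as a command line: name --argument value ..., lists and objects as JSON in quotes. jog_arm: Moves the arm, as the interface text tells. Shift numbers are shares of 0.1 m and turn numbers shares of 90 degrees, none past 1 either way. Its arguments: {"type":"object","properties":{"deltas":{"type":"array"},"newtons":{"type":"number"}},"required":["deltas"]}

```bash
mkdir -p pics; ls; cat > h.py <<'E'
import numpy as np, cv2, pickle
from workcell import bot, viewer
def cap(n,tag):
    c=viewer.capture(n); pickle.dump(c,open(f'pics/{tag}.pkl','wb'))
    cv2.imwrite(f'pics/{tag}.png',c['pixels'][:,:,::-1]); return c
def load(tag): return pickle.load(open(f'pics/{tag}.pkl','rb'))
def world(c,u,v,z=None):
    d=c['z_map'][int(round(v)),int(round(u))]
    r=np.linalg.inv(c['K'])@np.array([u,v,1.])
    R,t=c['R'],c['t']
    if z is None: return R.T@(r*d-t)
    o=-R.T@t; w=R.T@r
    return o+w*(z-o[2])/w[2]
def crop(tag,u0,v0,u1,v1,name,s=None):
    im=cv2.imread(f'pics/{tag}.png')[v0:v1,u0:u1]
    s=s or min(800/im.shape[1],600/im.shape[0]); cv2.imwrite(f'pics/{name}.png',cv2.resize(im,None,fx=s,fy=s,interpolation=cv2.INTER_CUBIC))
def proj(c,X):
    p=c['K']@(c['R']@np.array(X)+c['t']); return p[:2]/p[2]
E
python3 - <<'E'
from h import *
o=bot.get_obs(); print(o)
for n in ['scene','top','wrist']: cap(n,n+'0')
E
```

```text
pics
{'time': 0.0, 'qpos': array([ 1.43057830e+00,  3.85546594e-01,  6.63494545e-03, -4.95770819e-04,
       -1.19400830e+00, -2.58593718e-01]), 'joint_vel': array([-6.95635684e-05,  2.69625875e-04,  2.56581509e-04, -1.51470493e-03,
        1.71946058e-03, -1.74199241e-03]), 'joint_torque': array([-1.17639727e-03, -3.90664172e+01,  1.87398219e+01,  4.21974018e+00,
        1.08193231e-02, -1.97321583e-04]), 'tcp_pos': array([0.24245589, 0.57540204, 0.22146967]), 'tcp_rot': array([-0.99514856,  1.49601478, -1.49831805]), 'contact_force': array([ 0.21340234,  0.39764635, -0.20769969]), 'wrist_torque': array([ 0.01221766, -0.01489214, -0.02110866]), 'gripper_width': 0.08688431681076206}
```

View pics/scene0.png

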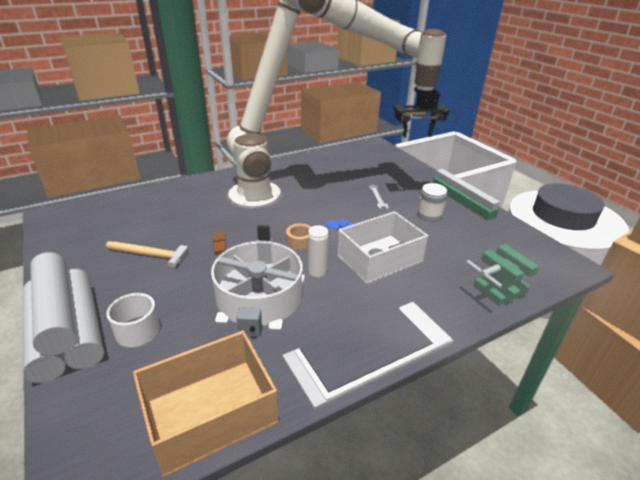

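View pics/top0.png

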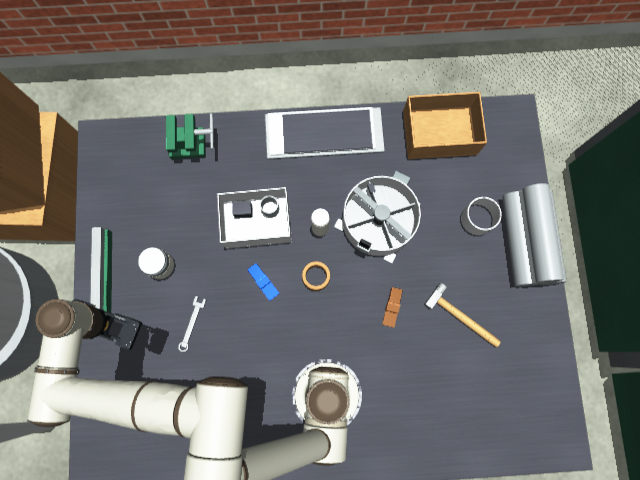

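View pics/wrist0.png

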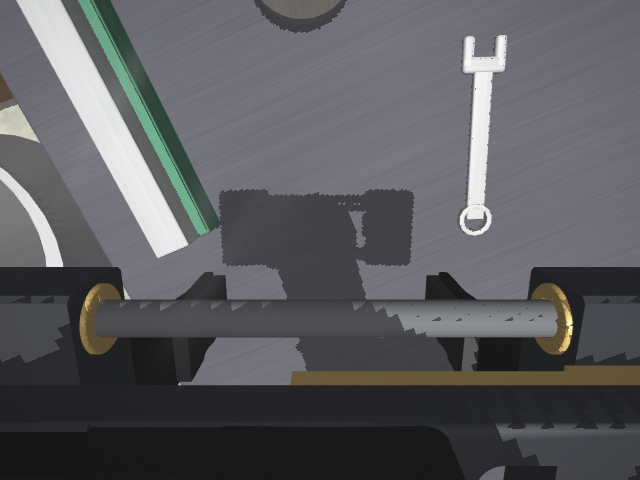

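Clip candidates in the top view are black-gripped on the fan rim (364,245), blue on the bench (263,281), and brown on the bench (393,307). Only the first one sits on the rim opposite the terminal box (401,179). I'll confirm it in an enlarged crop.

```bash
python3 - <<'E'
from h import *
crop('top0',325,165,435,265,'c1'); crop('top0',205,175,345,255,'c2')
crop('scene0',195,215,345,345,'c3')
E
```

```text
(no output)
```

View pics/c1.png

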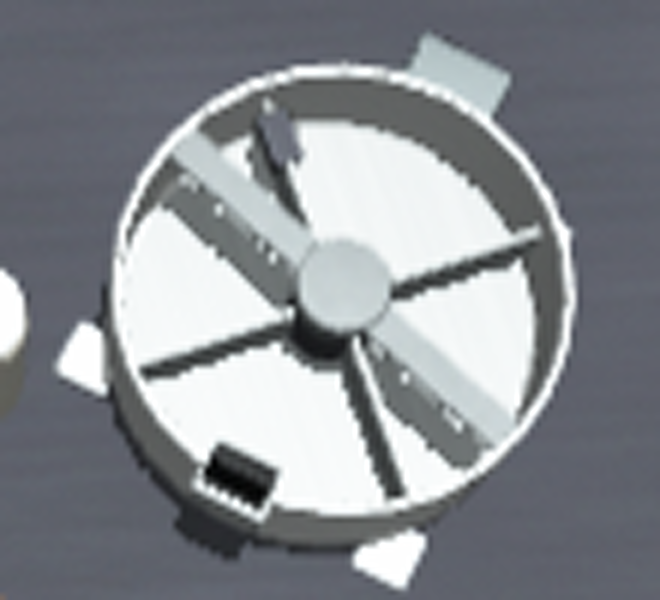

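View pics/c2.png

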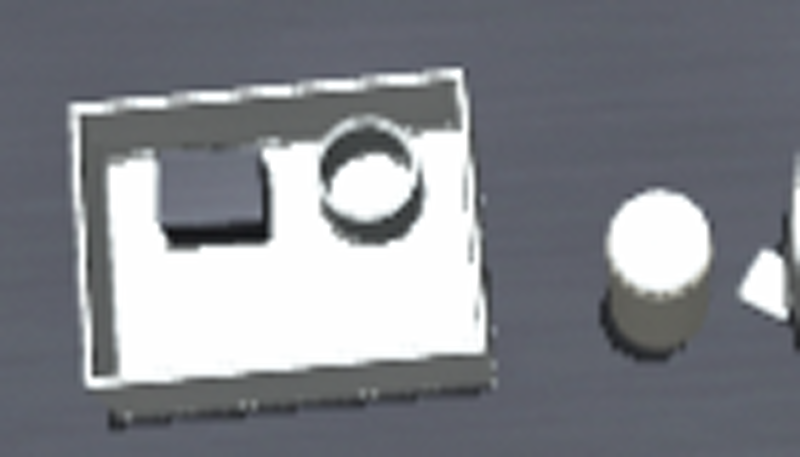

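View pics/c3.png

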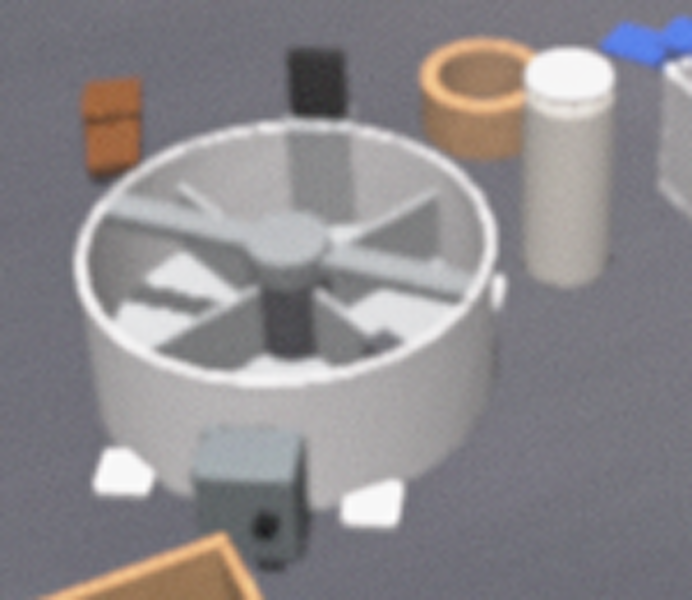

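The crop confirms it: the black grip is on the rim at top (364.5,244), opposite the box at (401,179). The weighted blade's weight is at (371.5,187). Next I'll fit the fan and bin from depth.

```bash
cat > cloud.py <<'E'
from h import *
def cloud(c):
    v,u=np.mgrid[0:480,0:640]; d=c['z_map']
    r=np.stack([u,v,np.ones_like(u)],-1)@np.linalg.inv(c['K']).T
    return (r*d[...,None]-c['t'])@c['R']
E
python3 - <<'E'
from cloud import *
from scipy.optimize import least_squares
c=load('top0'); P=cloud(c); print('cam',-c['R'].T@c['t'],c['K'][0,0])
print('bench z',P[300,340],P[280,200])
def sel(u0,v0,u1,v1,z0,z1):
    Q=P[v0:v1,u0:u1].reshape(-1,3); return Q[(Q[:,2]>z0)&(Q[:,2]<z1)]
Q=sel(335,165,430,265,.094,.106)
f=lambda p:(np.hypot(Q[:,0]-p[0],Q[:,1]-p[1])-.120)
m0=Q[:,:2].mean(0)
r=least_squares(f,m0,loss='soft_l1',f_scale=.003); C=r.x; print('fan',C,len(Q),np.median(abs(r.fun)))
B=sel(385,165,420,205,.055,.072); B=B[np.hypot(*(B[:,:2]-C).T)>.124]
b=B.mean(0);print('box',b,len(B),np.degrees(np.arctan2(*(b[:2]-C)[::-1])),np.hypot(*(b[:2]-C)))
# grip
G=sel(350,230,380,260,.13,.17); print('grip',len(G),G.mean(0),np.degrees(np.arctan2(*(G.mean(0)[:2]-C)[::-1])),np.hypot(*(G.mean(0)[:2]-C)))
W=world(c,371.5,187,.08); print('weight',W,np.degrees(np.arctan2(*(W[:2]-C)[::-1])),np.hypot(*(W[:2]-C)))
print('weight d',world(c,371,187))
# bin rim
Q=sel(205,175,300,255,.094,.106); 
cvr=cv2.minAreaRect((Q[:,:2]*1000).astype(np.float32)); print('bin',cvr,len(Q), cv2.boxPoints(cvr))
S=sel(305,200,335,240,.14,.16); print('can',S.mean(0),len(S))
for n,a in dict(coup=(260,195,280,217,.05,.07),block=(230,200,252,218,.04,.06),roll=(300,260,332,292,.035,.05)).items():
    q=sel(*a); print(n,q.min(0),q.max(0),len(q))
E
```

```text
cam [0.13540971 0.01272047 1.74087736] 535.8661403466554
bench z [ 0.29117646 -0.06581204  0.00167089] [ 0.3872756   0.38611415 -0.00404595]
fan [ 0.54946442 -0.2123124 ] 811 0.02492091320546075
box [ 0.67469571 -0.29127642  0.06549155] 117 -32.233293354668625 0.148047940106904
grip 58 [ 0.44736331 -0.1482229   0.14999258] 147.88325438009355 0.12054916334472768
weight [ 0.64100501 -0.19069425  0.08      ] 13.287472047898724 0.09405861981671179
weight d [ 0.64117067 -0.18910498  0.0798017 ]
bin ((571.2684326171875, 192.6683349609375), (162.3430938720703, 220.2289581298828), 1.5930017232894897) 320 [[487.0671   300.48373 ]
 [493.18942   80.33988 ]
 [655.4697    84.852936]
 [649.3474   304.9968  ]]
can [ 0.53636553 -0.01649012  0.14968199] 243
coup [0.58083664 0.1145023  0.05004155] [0.64662551 0.17322407 0.06920201] 96
block [0.58584783 0.20417828 0.04052937] [0.63313286 0.26535552 0.05984251] 253
roll [ 0.32946752 -0.03552395  0.03506781] [0.41811991 0.05161285 0.04998643] 246
```

```bash
python3 - <<'E'
from cloud import *
from scipy.optimize import least_squares
from scipy.spatial.transform import Rotation as Ro
c=load('top0'); P=cloud(c)
def sel(u0,v0,u1,v1,z0,z1):
    Q=P[v0:v1,u0:u1].reshape(-1,3); return Q[(Q[:,2]>z0)&(Q[:,2]<z1)]
Q=sel(335,165,430,265,.094,.106); C=np.array([.5495,-.2123])
for k in range(4):
    rr=np.hypot(*(Q[:,:2]-C).T); q=Q[(rr>.108)&(rr<.132)]
    r=least_squares(lambda p:np.hypot(q[:,0]-p[0],q[:,1]-p[1])-.120,C,loss='soft_l1',f_scale=.002); C=r.x
print(C,len(q),np.median(abs(r.fun)))
G=sel(350,230,380,260,.13,.17); print('grip',cv2.minAreaRect((G[:,:2]*1000).astype(np.float32)))
g=G.mean(0)[:2]; print(np.degrees(np.arctan2(*(g-C)[::-1])),np.hypot(*(g-C)))
W=np.array([.641,-.190]);print('w',np.degrees(np.arctan2(*(W-C)[::-1])))
# box by pixel corners at z .066
for u,v in [(325+428/6,165+35/6),(325+511/6,165+75/6),(325+493/6,165+118/6)]: print(world(c,u,v,.066)[:2])
# bin rim corners from crop c2 outer (rim height)
for u,v in [(70,104),(463,70),(490,350),(90,387)]: print('bin',world(c,205+u/5.714,175+v/5.714,.1)[:2])
# scene cam check of box
s=load('scene0')
R=Ro.from_rotvec(bot.get_obs()['tcp_rot']).as_matrix(); print(R.round(3), 'jaw ang',np.degrees(np.arctan2(R[1,0],R[0,0])))
E
```

```text
[ 0.54998508 -0.21299012] 358 0.0015370335241209274
grip ((447.8246154785156, -148.41082763671875), (33.87068557739258, 13.357986450195312), 59.93062210083008)
147.74293222010397 0.12135082223110003
w 14.176218273885274
[ 0.69502878 -0.27845886]
[ 0.66930434 -0.32151313]
[ 0.64558968 -0.30929802]
bin [0.64639886 0.30314424]
bin [0.65184771 0.08398918]
bin [0.49129831 0.07780402]
bin [0.4850221  0.29679145]
[[-0.388 -0.001  0.921]
 [-0.921 -0.002 -0.388]
 [ 0.002 -1.     0.   ]] jaw ang -112.85918755066177
```

jog_arm --deltas '[{"claw": -1, "offset": [0.16, -0.375, 0.02], "rotation": [0, 0, -0.0548]}, {"claw": -1, "offset": [0.16, -0.375, 0.02], "rotation": [0, 0, -0.0548]}, {"claw": -1, "offset": [0.16, -0.375, 0.02], "rotation": [0, 0, -0.0548]}, {"claw": -1, "offset": [0.16, -0.375, 0.02], "rotation": [0, 0, -0.0548]}, {"claw": -1, "offset": [0.16, -0.375, 0.02], "rotation": [0, 0, -0.0548]}, {"claw": -1, "offset": [0.16, -0.375, 0.02], "rotation": [0, 0, -0.0548]}, {"claw": -1, "offset": [0.16, -0.375, 0.02], "rotation": [0, 0, -0.0548]}, {"claw": -1, "offset": [0.16, -0.375, 0.02], "rotation": [0, 0, -0.0548]}, {"claw": -1, "offset": [0.16, -0.375, 0.02], "rotation": [0, 0, -0.0548]}, {"claw": -1, "offset": [0.16, -0.375, 0.02], "rotation": [0, 0, -0.0548]}]' --newtons 40

```text
time: 1.15
tcp_pos: [0.4028, 0.1993, 0.2426]
tcp_rot: [-0.319, 2.056, -2.055]
contact_force: [0.9, 0.0, 1.1]
gripper_width: 0.0871
```

jog_arm --deltas '[{"claw": -1, "offset": [0.05, -0.35, 0], "rotation": [0, 0, -0.0548]}, {"claw": -1, "offset": [0.05, -0.35, 0], "rotation": [0, 0, -0.0548]}, {"claw": -1, "offset": [0.05, -0.35, 0], "rotation": [0, 0, -0.0548]}, {"claw": -1, "offset": [0.05, -0.35, 0], "rotation": [0, 0, -0.0548]}, {"claw": -1, "offset": [0.05, -0.35, 0], "rotation": [0, 0, -0.0548]}, {"claw": -1, "offset": [0.05, -0.35, 0], "rotation": [0, 0, -0.0548]}, {"claw": -1, "offset": [0.05, -0.35, 0], "rotation": [0, 0, -0.0548]}, {"claw": -1, "offset": [0.05, -0.35, 0], "rotation": [0, 0, -0.0548]}, {"claw": -1, "offset": [0.05, -0.35, 0], "rotation": [0, 0, -0.0548]}, {"claw": -1, "offset": [0.03, -0.34, 0], "rotation": [0, 0, -0.0548]}]'

```text
time: 2.15
tcp_pos: [0.4505, -0.1496, 0.2424]
tcp_rot: [-0.542, -1.908, 1.908]
contact_force: [0.4, -0.5, 0.3]
gripper_width: 0.087
```

```bash
python3 - <<'E'
from h import *
from scipy.spatial.transform import Rotation as Ro
cap('wrist','w1'); cap('top','t1'); crop('t1',280,140,480,290,'t1c')
o=bot.get_obs(); R=Ro.from_rotvec(o['tcp_rot']).as_matrix(); print(o['time'],o['qpos'].round(2),o['tcp_pos'],np.degrees(np.arctan2(R[1,0],R[0,0])),R[:,1])
c=load('w1'); print('proj grip top',proj(c,[.4476,-.1483,.154]), proj(c,[.55,-.213,.1]))
E
```

```text
2.25 [ 0.02  0.11 -0.31  0.   -1.15 -0.58] [ 0.45046572 -0.15085844  0.24199248] 148.16807234181658 [-1.23169536e-03 -4.03428578e-04 -9.99999160e-01]
proj grip top [331.45652612 244.34109867] [177.02120119 225.4251158 ]
```

View pics/w1.png

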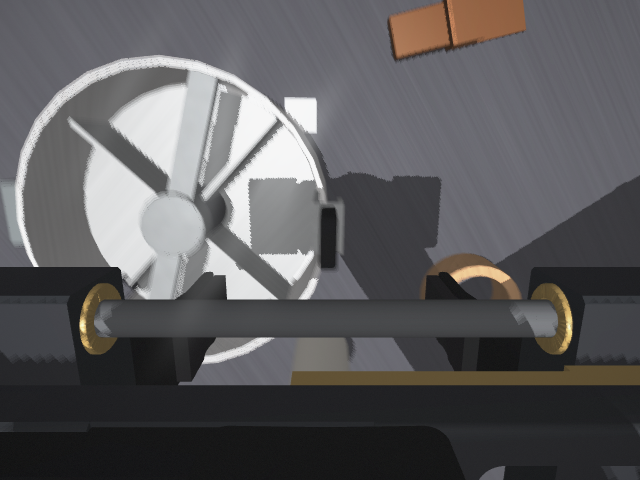

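The wrist view shows the black grip on the fan rim at (328,237), nearly parallel to the pads. My predicted grip top was (331,244). Enlarging to refine.

```bash
python3 - <<'E'
from cloud import *
crop('w1',290,185,370,285,'w1c')
c=load('w1');P=cloud(c)
Q=P[185:290,300:360].reshape(-1,3)
t=Q[(Q[:,2]>.148)&(Q[:,2]<.16)]; print(len(t),t.mean(0),cv2.minAreaRect((t[:,:2]*1000).astype(np.float32)))
m=Q[(Q[:,2]>.09)&(Q[:,2]<.112)]; print(len(m),m.mean(0))
E
```

```text
968 [ 0.44890593 -0.14853135  0.1544901 ] ((449.30419921875, -147.45452880859375), (36.376014709472656, 11.796948432922363), 58.071571350097656)
1032 [ 0.45174347 -0.14883052  0.10326511]
```

View pics/w1c.png

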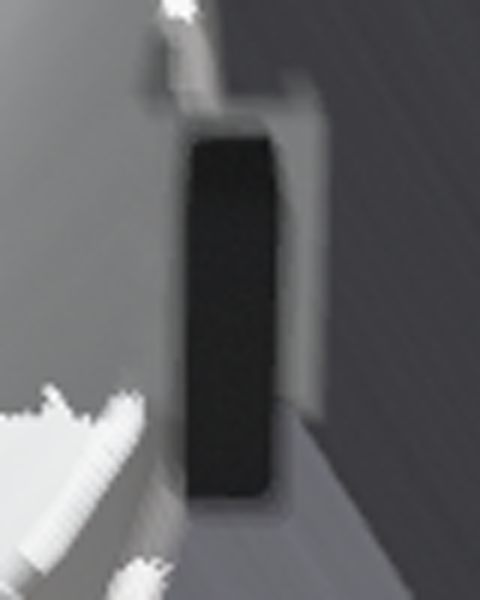

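jog_arm --deltas '[{"claw": -1, "offset": [-0.015, 0.025, -0.2], "rotation": [0, 0, 0]}, {"claw": -1, "offset": [0, 0, -0.3], "rotation": [0, 0, 0]}, {"claw": -1, "offset": [0, 0, -0.3], "rotation": [0, 0, 0]}, {"claw": -1, "offset": [0, 0, -0.3], "rotation": [0, 0, 0]}, {"claw": -1, "offset": [0, 0, -0.17], "rotation": [0, 0, 0]}, {"claw": -1, "offset": [0, 0, 0], "rotation": [0, 0, 0]}, {"claw": 1, "offset": [0, 0, 0], "rotation": [0, 0, 0]}, {"claw": 1, "offset": [0, 0, 0], "rotation": [0, 0, 0]}, {"claw": 1, "offset": [0, 0, 0], "rotation": [0, 0, 0]}, {"claw": 1, "offset": [0, 0, 0], "rotation": [0, 0, 0]}]' --newtons 40

```text
time: 3.25
tcp_pos: [0.4497, -0.1455, 0.1164]
tcp_rot: [-0.541, -1.912, 1.911]
contact_force: [-0.4, -1.0, -0.1]
gripper_width: 0.0626
```

jog_arm --deltas '[{"claw": 1, "offset": [0, 0, 0], "rotation": [0, 0, 0]}, {"claw": 1, "offset": [0, 0, 0], "rotation": [0, 0, 0]}, {"claw": 1, "offset": [0, 0, 0], "rotation": [0, 0, 0]}, {"claw": 1, "offset": [0, 0, 0], "rotation": [0, 0, 0]}, {"claw": 1, "offset": [0, 0, 0], "rotation": [0, 0, 0]}, {"claw": 1, "offset": [0, 0, 0], "rotation": [0, 0, 0]}, {"claw": 1, "offset": [0, 0, 0], "rotation": [0, 0, 0]}, {"claw": 1, "offset": [0, 0, 0], "rotation": [0, 0, 0]}, {"claw": 1, "offset": [0, 0, 0], "rotation": [0, 0, 0]}, {"claw": 1, "offset": [0, 0, 0], "rotation": [0, 0, 0]}]'

```text
time: 4.25
tcp_pos: [0.4493, -0.1455, 0.1156]
tcp_rot: [-0.539, -1.911, 1.911]
contact_force: [0.6, -0.2, -1.5]
gripper_width: 0.0118
```

```bash
python3 - <<'E'
from h import *
cap('scene','s2');crop('s2',170,150,370,300,'s2c'); o=bot.get_obs(); print(o['tcp_pos'],o['contact_force'],o['gripper_width'])
E
```

```text
[ 0.44927653 -0.14556275  0.11556105] [-0.0061479  -0.59683065 -0.01712971] 0.011626514134596071
```

View pics/s2c.png

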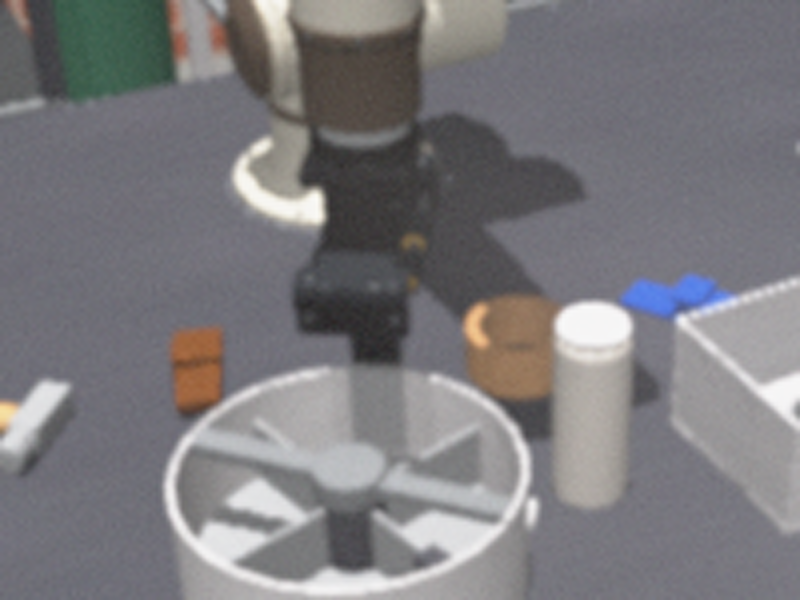

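The gripper holds the grip at a width of 11.6 mm. Now lifting straight up.

jog_arm --deltas '[{"claw": 1, "offset": [0, 0, 0.05], "rotation": [0, 0, 0]}, {"claw": 1, "offset": [0, 0, 0.1], "rotation": [0, 0, 0]}, {"claw": 1, "offset": [0, 0, 0.15], "rotation": [0, 0, 0]}, {"claw": 1, "offset": [0, 0, 0.2], "rotation": [0, 0, 0]}, {"claw": 1, "offset": [0, 0, 0.2], "rotation": [0, 0, 0]}, {"claw": 1, "offset": [0, 0, 0.2], "rotation": [0, 0, 0]}, {"claw": 1, "offset": [0, 0, 0.2], "rotation": [0, 0, 0]}, {"claw": 1, "offset": [0, 0, 0.2], "rotation": [0, 0, 0]}, {"claw": 1, "offset": [0, 0, 0.15], "rotation": [0, 0, 0]}, {"claw": 1, "offset": [0, 0, 0.05], "rotation": [0, 0, 0]}]'

```text
time: 5.3
tcp_pos: [0.4498, -0.1456, 0.2679]
tcp_rot: [-0.543, -1.913, 1.911]
contact_force: [0.6, 0.1, -1.6]
gripper_width: 0.0117
```

```bash
python3 - <<'E'
from h import *
cap('scene','s3');crop('s3',170,120,370,300,'s3c'); o=bot.get_obs(); print(o['tcp_pos'],o['contact_force'],o['gripper_width'])
E
```

```text
[ 0.44968705 -0.1456202   0.26763538] [ 0.42050749 -0.7771169  -1.58067059] 0.011746899344481311
```

View pics/s3c.png

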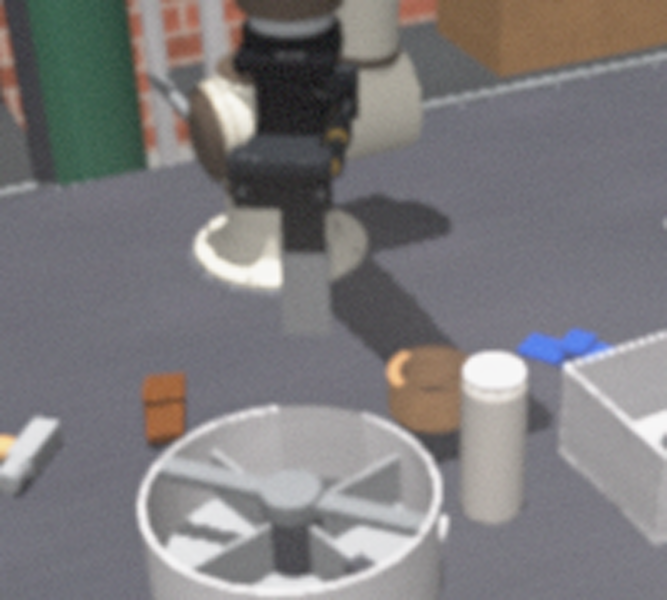

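jog_arm --deltas '[{"claw": 1, "offset": [0.0, 0.17, 0], "rotation": [0, 0, 0.02]}, {"claw": 1, "offset": [0.0, 0.35, 0], "rotation": [0, 0, 0.04]}, {"claw": 1, "offset": [0.0, 0.38, 0], "rotation": [0, 0, 0.04]}, {"claw": 1, "offset": [0.0, 0.4, 0], "rotation": [0, 0, 0.04]}, {"claw": 1, "offset": [0.05, 0.4, 0], "rotation": [0, 0, 0.04]}, {"claw": 1, "offset": [0.08, 0.4, 0], "rotation": [0, 0, 0.04]}, {"claw": 1, "offset": [0.08, 0.4, 0], "rotation": [0, 0, 0.04]}, {"claw": 1, "offset": [0.08, 0.38, 0], "rotation": [0, 0, 0.04]}, {"claw": 1, "offset": [0.08, 0.3, 0], "rotation": [0, 0, 0.04]}, {"claw": 1, "offset": [0.05, 0.18, 0], "rotation": [0, 0, 0.032]}]'

```text
time: 6.35
tcp_pos: [0.491, 0.1924, 0.2644]
tcp_rot: [-0.045, 2.202, -2.204]
contact_force: [-0.1, -0.8, -1.5]
gripper_width: 0.0116
```

```bash
python3 - <<'E'
from cloud import *
from scipy.spatial.transform import Rotation as Ro
cap('wrist','w4'); cap('top','t4')
o=bot.get_obs(); R=Ro.from_rotvec(o['tcp_rot']).as_matrix(); print(o['time'],o['tcp_pos'],np.degrees(np.arctan2(R[1,0],R[0,0])),o['gripper_width'])
for tag in ['top0','w4']:
    P=cloud(load(tag)).reshape(-1,3)
    q=P[(abs(P[:,2]-.1)<.005)&(abs(P[:,0]-.491)<.012)&(P[:,1]>.1)&(P[:,1]<.28)]
    if len(q)>5:
        l=cv2.fitLine(q[:,:2].astype(np.float32),cv2.DIST_HUBER,0,1e-4,1e-4).ravel(); print(tag,len(q),l,l[2]+(.19-l[3])*l[0]/l[1],np.percentile(q[:,0],[2,50,98]),q[:,1].min(),q[:,1].max())
E
```

```text
6.45 [0.49121597 0.19203482 0.26429412] -177.8517756253395 0.011680342006316654
top0 71 [ 0.02530634 -0.99967974  0.4924419   0.20053767] 0.49270865 [0.48942501 0.49352911 0.49728901] 0.10186753066456723 0.2773854391785002
w4 640 [ 0.03309452 -0.99945223  0.4954128   0.15097897] 0.49412072 [0.49260827 0.49538264 0.49842725] 0.10058887662284369 0.20767338289064777
```

View pics/w4.png

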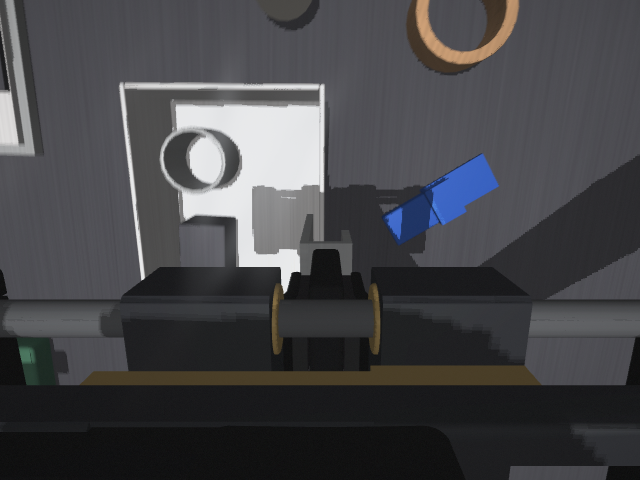

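The wrist view shows the clip held with its leg to the left, on the bin side, and its saddle at (326,245). The bin's near wall runs along column 323. That puts the wall centre at x≈0.494, so I'll shift +2.8 mm and lower.

jog_arm --deltas '[{"claw": 1, "offset": [0.028, 0, -0.05], "rotation": [0, 0, 0]}, {"claw": 1, "offset": [0, 0, -0.15], "rotation": [0, 0, 0]}, {"claw": 1, "offset": [0, 0, -0.2], "rotation": [0, 0, 0]}, {"claw": 1, "offset": [0, 0, -0.2], "rotation": [0, 0, 0]}, {"claw": 1, "offset": [0, 0, -0.2], "rotation": [0, 0, 0]}, {"claw": 1, "offset": [0, 0, -0.2], "rotation": [0, 0, 0]}, {"claw": 1, "offset": [0, 0, -0.15], "rotation": [0, 0, 0]}, {"claw": 1, "offset": [0, 0, -0.15], "rotation": [0, 0, 0]}, {"claw": 1, "offset": [0, 0, -0.1], "rotation": [0, 0, 0]}, {"claw": 1, "offset": [0, 0, -0.05], "rotation": [0, 0, 0]}]'

```text
time: 7.45
tcp_pos: [0.4934, 0.1891, 0.1196]
tcp_rot: [-0.038, 2.204, -2.207]
contact_force: [0.2, 0.5, -1.7]
gripper_width: 0.0114
```

```bash
python3 - <<'E'
from h import *
cap('scene','s5');crop('s5',300,120,460,280,'s5c'); o=bot.get_obs(); print(o['tcp_pos'],o['contact_force'],o['gripper_width'])
E
```

```text
[0.49338755 0.18926318 0.11935008] [-0.58255659  0.05232602 -3.21927946] 0.011585340393270504
```

View pics/s5c.png

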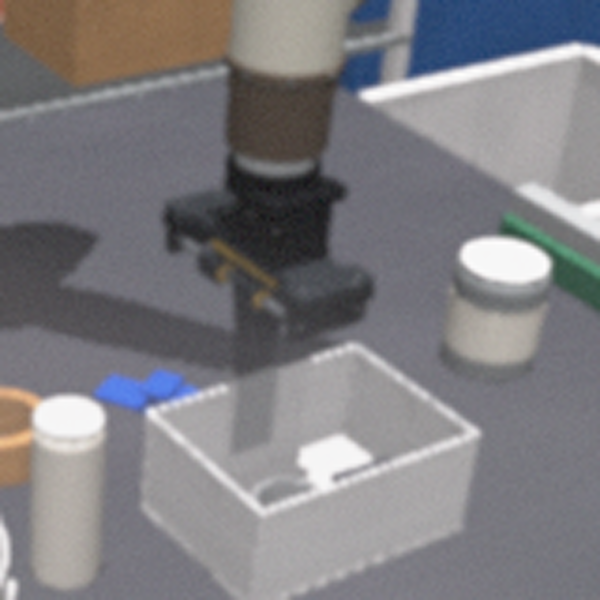

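jog_arm --deltas '[{"claw": 1, "offset": [0, 0, -0.015], "rotation": [0, 0, 0]}, {"claw": 1, "offset": [0, 0, -0.015], "rotation": [0, 0, 0]}, {"claw": 1, "offset": [0, 0, -0.01], "rotation": [0, 0, 0]}, {"claw": 1, "offset": [0, 0, 0], "rotation": [0, 0, 0]}, {"claw": -0.2, "offset": [0, 0, 0], "rotation": [0, 0, 0]}, {"claw": -0.2, "offset": [0, 0, 0], "rotation": [0, 0, 0]}, {"claw": -0.2, "offset": [0, 0, 0], "rotation": [0, 0, 0]}, {"claw": -0.2, "offset": [0, 0, 0], "rotation": [0, 0, 0]}, {"claw": -0.2, "offset": [0, 0, 0], "rotation": [0, 0, 0]}, {"claw": -0.2, "offset": [0, 0, 0], "rotation": [0, 0, 0]}]'

```text
time: 8.5
tcp_pos: [0.494, 0.1905, 0.1166]
tcp_rot: [-0.038, 2.204, -2.204]
contact_force: [0.8, -0.5, 0.1]
gripper_width: 0.0493
```

```bash
python3 - <<'E'
from h import *
o=bot.get_obs(); print(o['tcp_pos'],o['contact_force'],o['gripper_width'])
E
```

```text
[0.49399638 0.19046839 0.11658556] [ 0.84821395 -0.45125932  0.1018277 ] 0.049285337151915846
```

Opened. Rising straight up, then looking.

jog_arm --deltas '[{"claw": -0.2, "offset": [0, 0, 0.1], "rotation": [0, 0, 0]}, {"claw": -0.2, "offset": [0, 0, 0.2], "rotation": [0, 0, 0]}, {"claw": -0.2, "offset": [0, 0, 0.3], "rotation": [0, 0, 0]}, {"claw": -0.2, "offset": [0, 0, 0.3], "rotation": [0, 0, 0]}, {"claw": -0.2, "offset": [0, 0, 0.2], "rotation": [0, 0, 0]}, {"claw": 0.5, "offset": [0, -0.3, 0.1], "rotation": [0, 0, 0]}, {"claw": 1, "offset": [0, -0.4, 0], "rotation": [0, 0, 0]}, {"claw": 1, "offset": [0, -0.4, 0], "rotation": [0, 0, 0]}, {"claw": 1, "offset": [-0.2, -0.4, 0], "rotation": [0, 0, 0]}, {"claw": 1, "offset": [-0.2, -0.4, 0], "rotation": [0, 0, 0]}]'

```text
time: 9.5
tcp_pos: [0.4534, -0.001, 0.2372]
tcp_rot: [-0.038, 2.203, -2.203]
contact_force: [0.3, -0.8, 0.5]
gripper_width: 0.0198
```

```bash
python3 - <<'E'
from h import *
cap('scene','s6');crop('s6',300,160,460,280,'s6c'); cap('top','t6');crop('t6',205,165,435,290,'t6c'); o=bot.get_obs(); print(o['tcp_pos'],o['contact_force'],o['gripper_width'])
E
```

```text
[ 0.45133964 -0.00283192  0.23745053] [ 0.31526996 -0.64255083  0.00583495] 0.01180322485564622
```

View pics/s6c.png

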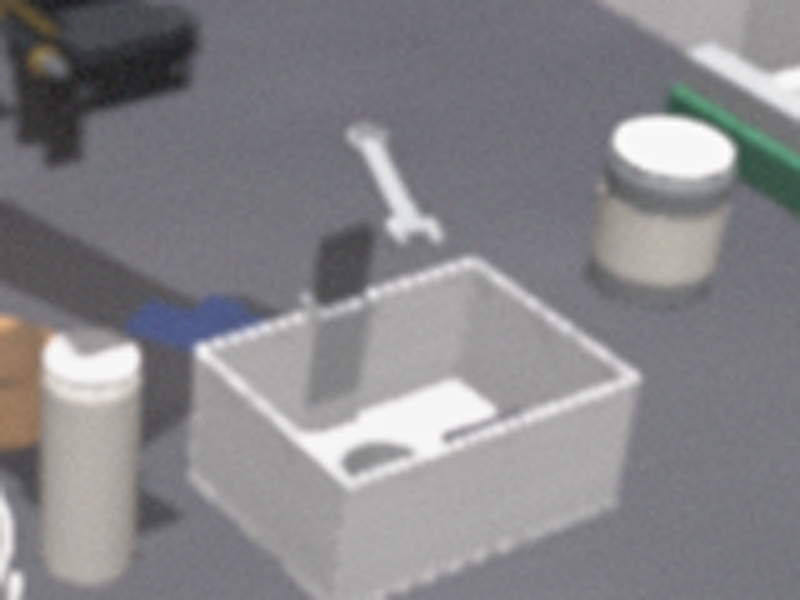

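View pics/t6c.png

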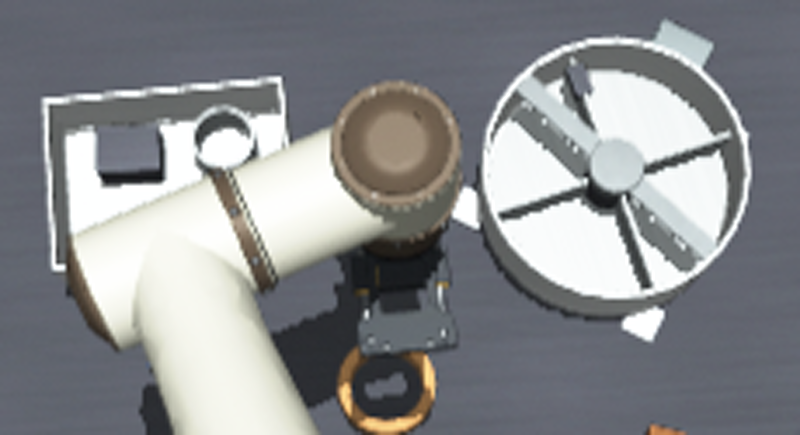

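The clip hangs on the bin's near wall with its leg inside: grip at scene crop (343,262), leg at (338,360). The wheel hasn't moved. Next I'll work out the wheel strokes in the half of the mouth facing the robot.

```bash
cat > arc.py <<'E'
import numpy as np
C=np.array([.550,-.213])
def pt(a,r=.080): return C+r*np.array([np.cos(np.radians(a)),np.sin(np.radians(a))])
def arc(a,b,n,r=.08):
    p=[pt(t,r) for t in np.linspace(a,b,n+1)]; return (np.diff(p,axis=0)*10).round(3).tolist()
E
python3 - <<'E'
from arc import *
print(pt(135),(pt(135)-[.4513,-.0028])*10)
print('s1',arc(135,64,12)); print('s2',arc(165,63,17)); print('back64-165',(pt(165)-pt(64))*10,pt(165),pt(64))
E
```

```text
[ 0.49343146 -0.15643146] [ 0.42131458 -1.53631458]
s1 [[0.061, 0.055], [0.067, 0.049], [0.071, 0.042], [0.075, 0.034], [0.078, 0.026], [0.081, 0.018], [0.082, 0.009], [0.083, 0.001], [0.082, -0.008], [0.081, -0.016], [0.079, -0.024], [0.076, -0.032]]
s2 [[0.026, 0.08], [0.034, 0.076], [0.042, 0.073], [0.049, 0.068], [0.056, 0.062], [0.062, 0.056], [0.068, 0.049], [0.073, 0.042], [0.076, 0.034], [0.08, 0.026], [0.082, 0.017], [0.083, 0.009], [0.084, 0.0], [0.083, -0.009], [0.082, -0.017], [0.08, -0.026], [0.076, -0.034]]
back64-165 [-1.12343758 -0.51198   ] [ 0.47272593 -0.19229448] [ 0.58506969 -0.14109648]
```

jog_arm --deltas '[{"claw": 1, "offset": [0.05, -0.19, 0], "rotation": [0, 0, 0.025]}, {"claw": 1, "offset": [0.05, -0.19, 0], "rotation": [0, 0, 0.025]}, {"claw": 1, "offset": [0.05, -0.19, -0.1], "rotation": [0, 0, 0.025]}, {"claw": 1, "offset": [0.05, -0.19, -0.1], "rotation": [0, 0, 0.025]}, {"claw": 1, "offset": [0.05, -0.19, -0.1], "rotation": [0, 0, 0.025]}, {"claw": 1, "offset": [0.05, -0.19, -0.1], "rotation": [0, 0, 0.025]}, {"claw": 1, "offset": [0.06, -0.2, -0.1], "rotation": [0, 0, 0.025]}, {"claw": 1, "offset": [0.06, -0.2, -0.15], "rotation": [0, 0, 0.025]}, {"claw": 1, "offset": [0, 0, -0.15], "rotation": [0, 0, 0]}, {"claw": 1, "offset": [0, 0, -0.125], "rotation": [0, 0, 0]}]'

```text
time: 10.6
tcp_pos: [0.4964, -0.1539, 0.1437]
tcp_rot: [-0.357, 2.032, -2.032]
contact_force: [0.1, 0.4, 0.4]
gripper_width: 0.0002
```

```bash
python3 - <<'E'
from h import *
cap('wrist','w7'); cap('top','t7');crop('t7',280,140,480,290,'t7c'); o=bot.get_obs(); print(o['time'],o['qpos'].round(2),o['tcp_pos'],o['contact_force'],o['gripper_width'])
c=load('w7'); print(proj(c,[.493,-.156,.05]),proj(c,o['tcp_pos']))
E
```

```text
10.7 [ 0.01  0.28 -0.36 -0.   -0.93  0.34] [ 0.49524115 -0.15339572  0.14280674] [ 0.39201035  0.01239573 -1.31113313] 0.0003031305259771275
[331.24540401 242.30482245] [327.33530407 298.23235119]
```

View pics/w7.png

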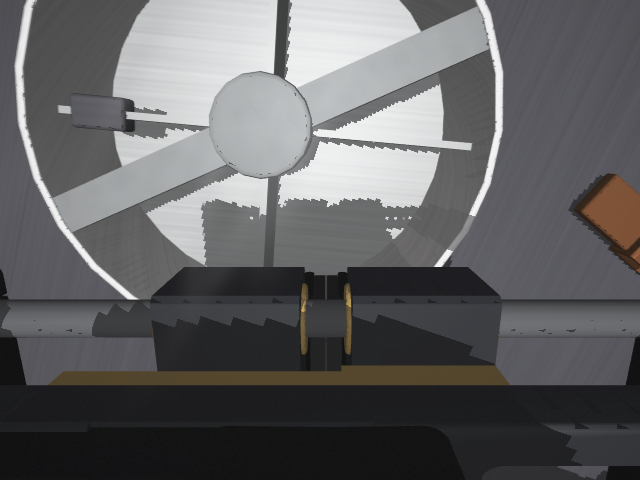

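View pics/t7c.png

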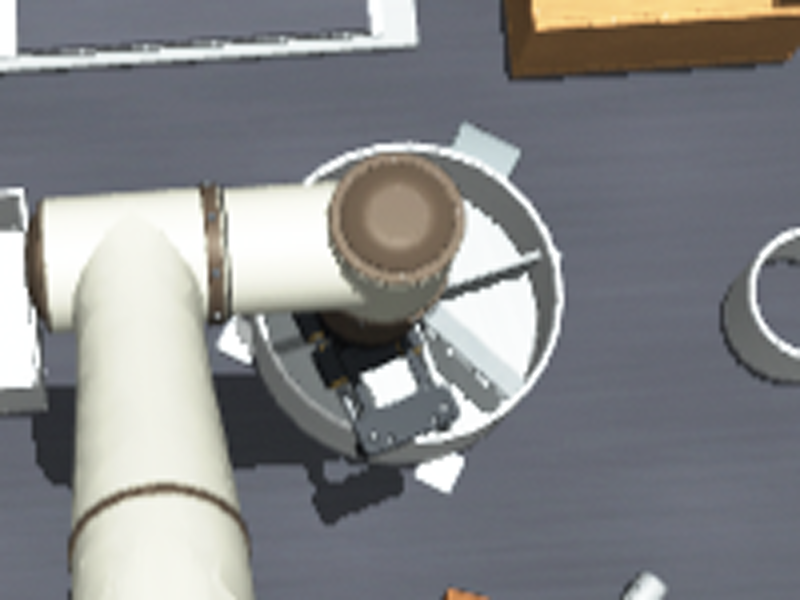

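The wrist view shows the closed fingers at (326,285), between the blades at (270,210) and (400,140), with the bridge clear. Starting stroke 1.

jog_arm --deltas '[{"claw": 1, "offset": [-0.015, -0.02, -0.25], "rotation": [0, 0, 0]}, {"claw": 1, "offset": [0, 0, -0.25], "rotation": [0, 0, 0]}, {"claw": 1, "offset": [0, 0, -0.25], "rotation": [0, 0, 0]}, {"claw": 1, "offset": [0, 0, -0.15], "rotation": [0, 0, 0]}, {"claw": 1, "offset": [0.061, 0.055, 0], "rotation": [0, 0, 0]}, {"claw": 1, "offset": [0.067, 0.049, 0], "rotation": [0, 0, 0]}, {"claw": 1, "offset": [0.071, 0.042, 0], "rotation": [0, 0, 0]}, {"claw": 1, "offset": [0.075, 0.034, 0], "rotation": [0, 0, 0]}, {"claw": 1, "offset": [0.078, 0.026, 0], "rotation": [0, 0, 0]}, {"claw": 1, "offset": [0.081, 0.018, 0], "rotation": [0, 0, 0]}]'

```text
time: 11.7
tcp_pos: [0.5379, -0.1331, 0.0544]
tcp_rot: [-0.359, 2.032, -2.032]
contact_force: [-2.7, -1.6, 0.9]
gripper_width: 0.0008
```

```bash
python3 - <<'E'
from h import *
cap('wrist','w8'); o=bot.get_obs(); print(o['time'],o['tcp_pos'],o['contact_force'],o['wrist_torque'])
E
```

```text
11.75 [ 0.53991278 -0.13287639  0.05440014] [ 1.68665652 -0.74751052  0.95799521] [ 0.03286997 -0.16796175  0.05507517]
```

View pics/w8.png

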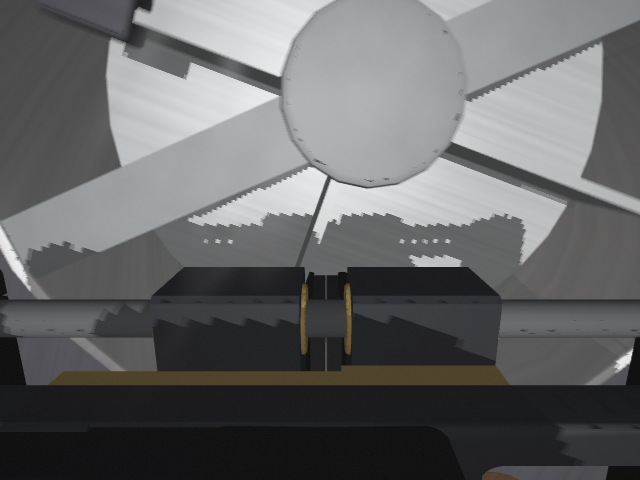

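The blade is moving with the finger, at about 2.7 N. Finishing stroke 1, lifting, and returning to the 165° hover.

jog_arm --deltas '[{"claw": 1, "offset": [0.082, 0.009, 0], "rotation": [0, 0, 0]}, {"claw": 1, "offset": [0.083, 0.001, 0], "rotation": [0, 0, 0]}, {"claw": 1, "offset": [0.082, -0.008, 0], "rotation": [0, 0, 0]}, {"claw": 1, "offset": [0.081, -0.016, 0], "rotation": [0, 0, 0]}, {"claw": 1, "offset": [0.079, -0.024, 0], "rotation": [0, 0, 0]}, {"claw": 1, "offset": [0.06, -0.03, 0], "rotation": [0, 0, 0]}, {"claw": 1, "offset": [0, 0, 0], "rotation": [0, 0, 0]}, {"claw": 1, "offset": [-0.03, 0.01, 0.2], "rotation": [0, 0, 0]}, {"claw": 1, "offset": [0, 0, 0.3], "rotation": [0, 0, 0]}, {"claw": 1, "offset": [0, 0, 0.3], "rotation": [0, 0, 0]}]'

```text
time: 12.75
tcp_pos: [0.5822, -0.1389, 0.1351]
tcp_rot: [-0.357, 2.03, -2.031]
contact_force: [-0.2, 0.4, -0.4]
gripper_width: 0.0002
```

```bash
python3 - <<'E'
from h import *
cap('wrist','w9'); cap('scene','s9');crop('s9',170,150,370,330,'s9c'); o=bot.get_obs(); print(o['time'],o['tcp_pos'],o['contact_force'],o['wrist_torque'])
E
```

```text
12.85 [ 0.58567742 -0.1392474   0.13964897] [ 0.34144726 -0.51950083 -0.58683975] [ 0.02859916 -0.12382872 -0.02974915]
```

View pics/w9.png

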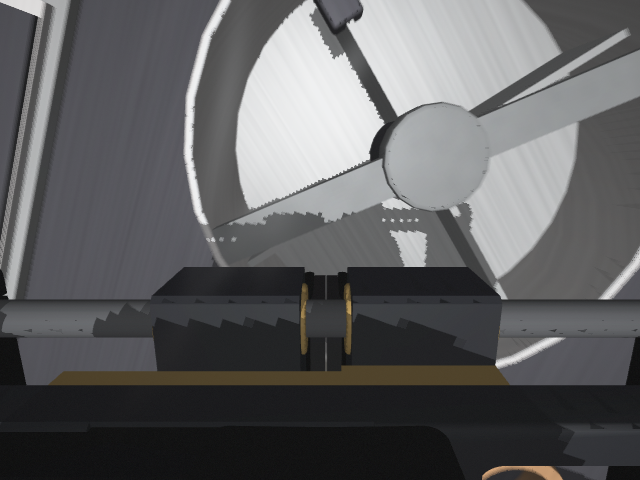

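View pics/s9c.png

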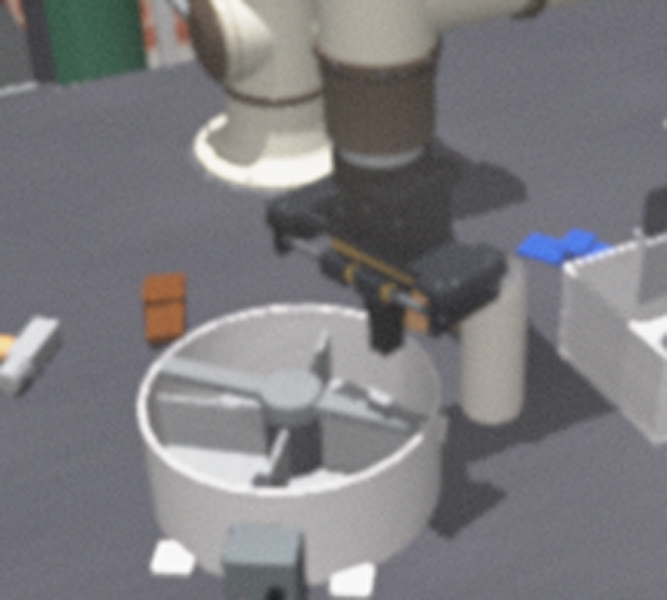

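```bash
cat > ang.py <<'E'
from h import *
from arc import C
def bl(c,u,v,z=.078):
    p=world(c,u,v,z)[:2]; d=p-C; return np.degrees(np.arctan2(d[1],d[0])).round(1),np.hypot(*d).round(4)
E
python3 - <<'E'
from ang import *
c=load('w9')
print(bl(c,385,118),bl(c,355,55),bl(c,340,10,.08),bl(c,628,32),bl(c,495,285)); print(proj(c,[.55,-.213,.104]))
E
```

```text
(np.float64(-20.0), np.float64(0.0312)) (np.float64(-31.6), np.float64(0.0651)) (np.float64(-35.9), np.float64(0.0861)) (np.float64(-127.7), np.float64(0.1156)) (np.float64(140.9), np.float64(0.0867))
[440.86259476 158.46970408]
```

The weighted blade is now at about -38° world, just past the box at -32°. That's the first pass. Stroke 2 next.

jog_arm --deltas '[{"claw": 1, "offset": [-0.28, -0.13, 0], "rotation": [0, 0, 0]}, {"claw": 1, "offset": [-0.28, -0.13, 0], "rotation": [0, 0, 0]}, {"claw": 1, "offset": [-0.28, -0.13, 0], "rotation": [0, 0, 0]}, {"claw": 1, "offset": [-0.28, -0.14, 0], "rotation": [0, 0, 0]}, {"claw": 1, "offset": [0, 0, 0], "rotation": [0, 0, 0]}, {"claw": 1, "offset": [0, 0, 0], "rotation": [0, 0, 0]}, {"claw": 1, "offset": [0, 0, -0.2], "rotation": [0, 0, 0]}, {"claw": 1, "offset": [0, 0, -0.25], "rotation": [0, 0, 0]}, {"claw": 1, "offset": [0, 0, -0.25], "rotation": [0, 0, 0]}, {"claw": 1, "offset": [0, 0, -0.16], "rotation": [0, 0, 0]}]'

```text
time: 13.85
tcp_pos: [0.4703, -0.1914, 0.0463]
tcp_rot: [-0.359, 2.032, -2.031]
contact_force: [-0.4, 0.1, 0.1]
gripper_width: 0.0004
```

jog_arm --deltas '[{"claw": 1, "offset": [0.026, 0.08, 0], "rotation": [0, 0, 0]}, {"claw": 1, "offset": [0.034, 0.076, 0], "rotation": [0, 0, 0]}, {"claw": 1, "offset": [0.042, 0.073, 0], "rotation": [0, 0, 0]}, {"claw": 1, "offset": [0.049, 0.068, 0], "rotation": [0, 0, 0]}, {"claw": 1, "offset": [0.056, 0.062, 0], "rotation": [0, 0, 0]}, {"claw": 1, "offset": [0.062, 0.056, 0], "rotation": [0, 0, 0]}, {"claw": 1, "offset": [0.068, 0.049, 0], "rotation": [0, 0, 0]}, {"claw": 1, "offset": [0.073, 0.042, 0], "rotation": [0, 0, 0]}, {"claw": 1, "offset": [0.076, 0.034, 0], "rotation": [0, 0, 0]}, {"claw": 1, "offset": [0.08, 0.026, 0], "rotation": [0, 0, 0]}]'

```text
time: 14.85
tcp_pos: [0.5263, -0.1353, 0.048]
tcp_rot: [-0.359, 2.032, -2.032]
contact_force: [-2.1, -2.5, 0.8]
gripper_width: 0.0005
```

```bash
python3 - <<'E'
from ang import *
cap('wrist','w10'); o=bot.get_obs(); print(o['time'],o['tcp_pos'],o['contact_force']); d=o['tcp_pos'][:2]-C; print(np.degrees(np.arctan2(d[1],d[0])),np.hypot(*d))
E
```

```text
14.9 [ 0.5282378  -0.13495362  0.04806136] [1.01917106 1.30881076 0.59583062]
105.58042205844157 0.08102364545398341
```

View pics/w10.png

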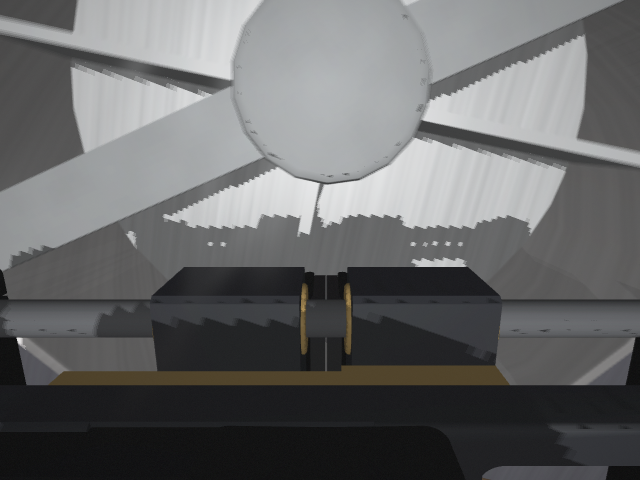

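jog_arm --deltas '[{"claw": 1, "offset": [0.082, 0.017, 0.03], "rotation": [0, 0, 0]}, {"claw": 1, "offset": [0.083, 0.009, 0.02], "rotation": [0, 0, 0]}, {"claw": 1, "offset": [0.084, 0.0, 0], "rotation": [0, 0, 0]}, {"claw": 1, "offset": [0.083, -0.009, 0], "rotation": [0, 0, 0]}, {"claw": 1, "offset": [0.082, -0.017, 0], "rotation": [0, 0, 0]}, {"claw": 1, "offset": [0.08, -0.026, 0], "rotation": [0, 0, 0]}, {"claw": 1, "offset": [0.06, -0.03, 0], "rotation": [0, 0, 0]}, {"claw": 1, "offset": [0, 0, 0], "rotation": [0, 0, 0]}, {"claw": 1, "offset": [-0.02, 0.01, 0.2], "rotation": [0, 0, 0]}, {"claw": 1, "offset": [0, 0, 0.3], "rotation": [0, 0, 0]}]'

```text
time: 15.9
tcp_pos: [0.5789, -0.1398, 0.102]
tcp_rot: [-0.361, 2.033, -2.032]
contact_force: [0.6, -0.2, -0.3]
gripper_width: 0.0006
```

```bash
python3 - <<'E'
from ang import *
cap('wrist','w11'); o=bot.get_obs(); print(o['time'],o['tcp_pos'],o['contact_force']); d=o['tcp_pos'][:2]-C; print(np.degrees(np.arctan2(d[1],d[0])),np.hypot(*d))
E
```

```text
15.95 [ 0.58327161 -0.14043531  0.1090916 ] [ 1.81381346 -0.14085679  5.18500375]
65.36808460532228 0.07982878092502688
```

View pics/w11.png

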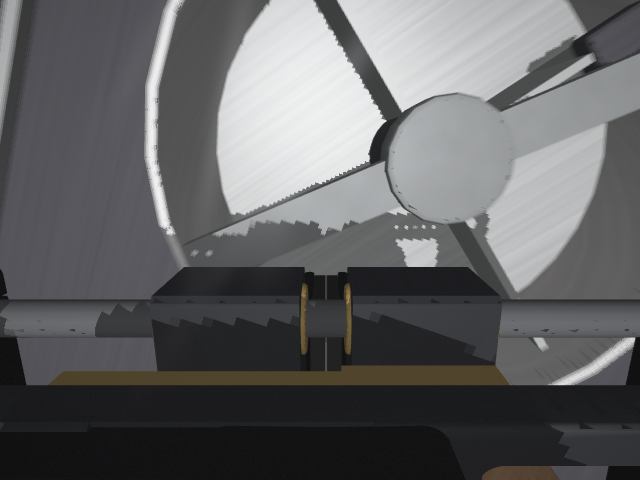

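jog_arm --deltas '[{"claw": 1, "offset": [-0.27, -0.13, 0.1], "rotation": [0, 0, 0]}, {"claw": 1, "offset": [-0.28, -0.13, 0], "rotation": [0, 0, 0]}, {"claw": 1, "offset": [-0.28, -0.13, 0], "rotation": [0, 0, 0]}, {"claw": 1, "offset": [-0.27, -0.13, 0], "rotation": [0, 0, 0]}, {"claw": 1, "offset": [0, 0, 0], "rotation": [0, 0, 0]}, {"claw": 1, "offset": [0, 0, 0], "rotation": [0, 0, 0]}, {"claw": 1, "offset": [0, 0, -0.2], "rotation": [0, 0, 0]}, {"claw": 1, "offset": [0, 0, -0.25], "rotation": [0, 0, 0]}, {"claw": 1, "offset": [0, 0, -0.2], "rotation": [0, 0, 0]}, {"claw": 1, "offset": [0, 0, 0], "rotation": [0, 0, 0]}]'

```text
time: 16.95
tcp_pos: [0.4691, -0.1913, 0.0458]
tcp_rot: [-0.363, 2.034, -2.032]
contact_force: [-0.4, 0.6, 0.6]
gripper_width: 0.0003
```

jog_arm --deltas '[{"claw": 1, "offset": [0.026, 0.08, 0], "rotation": [0, 0, 0]}, {"claw": 1, "offset": [0.034, 0.076, 0], "rotation": [0, 0, 0]}, {"claw": 1, "offset": [0.042, 0.073, 0], "rotation": [0, 0, 0]}, {"claw": 1, "offset": [0.049, 0.068, 0], "rotation": [0, 0, 0]}, {"claw": 1, "offset": [0.056, 0.062, 0], "rotation": [0, 0, 0]}, {"claw": 1, "offset": [0.062, 0.056, 0], "rotation": [0, 0, 0]}, {"claw": 1, "offset": [0.068, 0.049, 0], "rotation": [0, 0, 0]}, {"claw": 1, "offset": [0.073, 0.042, 0], "rotation": [0, 0, 0]}, {"claw": 1, "offset": [0.076, 0.034, 0], "rotation": [0, 0, 0]}, {"claw": 1, "offset": [0.08, 0.026, 0], "rotation": [0, 0, 0]}]'

```text
time: 17.95
tcp_pos: [0.5262, -0.1353, 0.0479]
tcp_rot: [-0.359, 2.032, -2.032]
contact_force: [-2.2, -3.1, 1.5]
gripper_width: 0.0006
```

```bash
python3 - <<'E'
from ang import *
cap('wrist','w12'); o=bot.get_obs(); print(o['time'],o['tcp_pos'],o['contact_force']); d=o['tcp_pos'][:2]-C; print(np.degrees(np.arctan2(d[1],d[0])),np.hypot(*d))
E
```

```text
18.0 [ 0.52819427 -0.13493051  0.04804104] [ 1.61238722 -0.70015528  0.04225478]
105.60567277587093 0.08105760471445037
```

View pics/w12.png

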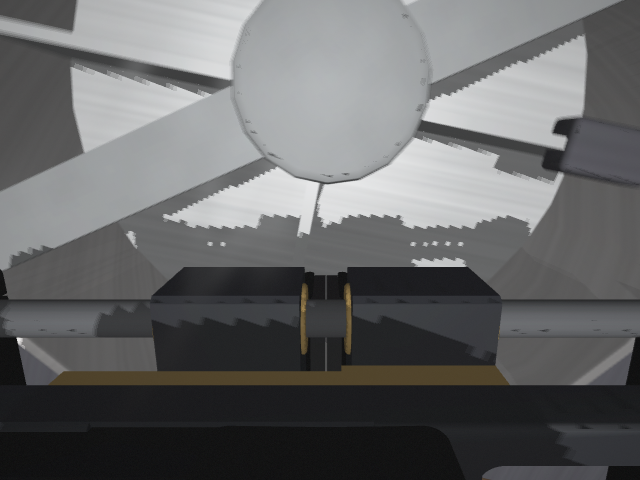

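jog_arm --deltas '[{"claw": 1, "offset": [0.082, 0.017, 0.03], "rotation": [0, 0, 0]}, {"claw": 1, "offset": [0.083, 0.009, 0.02], "rotation": [0, 0, 0]}, {"claw": 1, "offset": [0.084, 0.0, 0], "rotation": [0, 0, 0]}, {"claw": 1, "offset": [0.083, -0.009, 0], "rotation": [0, 0, 0]}, {"claw": 1, "offset": [0.082, -0.017, 0], "rotation": [0, 0, 0]}, {"claw": 1, "offset": [0.08, -0.026, 0], "rotation": [0, 0, 0]}, {"claw": 1, "offset": [0.06, -0.03, 0], "rotation": [0, 0, 0]}, {"claw": 1, "offset": [0, 0, 0], "rotation": [0, 0, 0]}, {"claw": 1, "offset": [-0.02, 0.01, 0.25], "rotation": [0, 0, 0]}, {"claw": 1, "offset": [0, 0, 0.35], "rotation": [0, 0, 0]}]'

```text
time: 19.0
tcp_pos: [0.5788, -0.1398, 0.112]
tcp_rot: [-0.361, 2.034, -2.032]
contact_force: [1.1, 0.3, 1.2]
gripper_width: 0.0003
```

```bash
python3 - <<'E'
from ang import *
cap('wrist','w13'); o=bot.get_obs(); print(o['time'],o['tcp_pos'],o['contact_force']); d=o['tcp_pos'][:2]-C; print(np.degrees(np.arctan2(d[1],d[0])),np.hypot(*d))
E
```

```text
19.05 [ 0.58377727 -0.14056083  0.12021445] [2.86960276 0.01891644 5.7246277 ]
65.00108863424546 0.07992707702006836
```

View pics/w13.png

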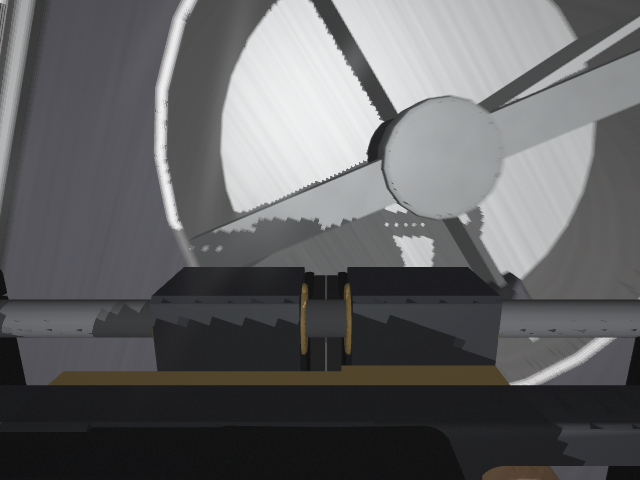

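jog_arm --deltas '[{"claw": 1, "offset": [-0.27, -0.14, 0.05], "rotation": [0, 0, 0]}, {"claw": 1, "offset": [-0.27, -0.14, 0], "rotation": [0, 0, 0]}, {"claw": 1, "offset": [-0.27, -0.14, 0], "rotation": [0, 0, 0]}, {"claw": 1, "offset": [-0.27, -0.15, 0], "rotation": [0, 0, 0]}, {"claw": 1, "offset": [0, 0, 0], "rotation": [0, 0, 0]}, {"claw": 1, "offset": [0, 0, 0], "rotation": [0, 0, 0]}, {"claw": 1, "offset": [0, 0, -0.2], "rotation": [0, 0, 0]}, {"claw": 1, "offset": [0, 0, -0.25], "rotation": [0, 0, 0]}, {"claw": 1, "offset": [0, 0, -0.2], "rotation": [0, 0, 0]}, {"claw": 1, "offset": [0, 0, 0], "rotation": [0, 0, 0]}]'

```text
time: 20.05
tcp_pos: [0.471, -0.1963, 0.0507]
tcp_rot: [-0.363, 2.034, -2.032]
contact_force: [-0.3, 0.2, 0.5]
gripper_width: 0.0006
```

jog_arm --deltas '[{"claw": 1, "offset": [0.026, 0.08, 0], "rotation": [0, 0, 0]}, {"claw": 1, "offset": [0.03, 0.08, 0], "rotation": [0, 0, 0]}, {"claw": 1, "offset": [0.036, 0.08, 0], "rotation": [0, 0, 0]}, {"claw": 1, "offset": [0.047, 0.073, 0], "rotation": [0, 0, 0]}, {"claw": 1, "offset": [0.055, 0.066, 0], "rotation": [0, 0, 0]}, {"claw": 1, "offset": [0.062, 0.058, 0], "rotation": [0, 0, 0]}, {"claw": 1, "offset": [0.068, 0.05, 0], "rotation": [0, 0, 0]}, {"claw": 1, "offset": [0.073, 0.042, 0], "rotation": [0, 0, 0]}, {"claw": 1, "offset": [0.076, 0.034, 0], "rotation": [0, 0, 0]}, {"claw": 1, "offset": [0.08, 0.026, 0], "rotation": [0, 0, 0]}]'

```text
time: 21.05
tcp_pos: [0.5271, -0.1379, 0.0529]
tcp_rot: [-0.359, 2.032, -2.032]
contact_force: [-0.8, -2.6, 0.7]
gripper_width: 0.0003
```

```bash
python3 - <<'E'
from ang import *
cap('wrist','w14'); o=bot.get_obs(); print(o['time'],o['tcp_pos'],o['contact_force']); d=o['tcp_pos'][:2]-C; print(np.degrees(np.arctan2(d[1],d[0])),np.hypot(*d))
E
```

```text
21.1 [ 0.52899749 -0.13762818  0.05301469] [ 2.16565104 -0.62668597  0.55526114]
105.57060474308089 0.07824331932310391
```

View pics/w14.png

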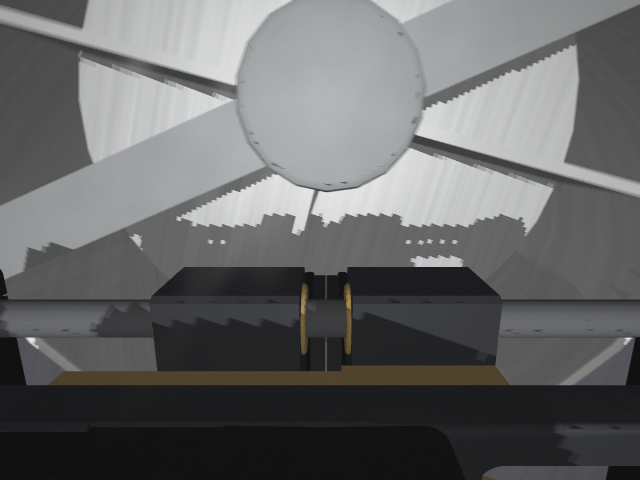

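jog_arm --deltas '[{"claw": 1, "offset": [0.082, 0.017, 0.0], "rotation": [0, 0, 0]}, {"claw": 1, "offset": [0.083, 0.009, 0.0], "rotation": [0, 0, 0]}, {"claw": 1, "offset": [0.084, 0.0, 0], "rotation": [0, 0, 0]}, {"claw": 1, "offset": [0.083, -0.009, 0], "rotation": [0, 0, 0]}, {"claw": 1, "offset": [0.082, -0.017, 0], "rotation": [0, 0, 0]}, {"claw": 1, "offset": [0.08, -0.02, 0], "rotation": [0, 0, 0]}, {"claw": 1, "offset": [0.05, -0.02, 0], "rotation": [0, 0, 0]}, {"claw": 1, "offset": [0, 0, 0], "rotation": [0, 0, 0]}, {"claw": 1, "offset": [-0.02, 0.01, 0.25], "rotation": [0, 0, 0]}, {"claw": 1, "offset": [0, 0, 0.35], "rotation": [0, 0, 0]}]'

```text
time: 22.1
tcp_pos: [0.5789, -0.1406, 0.1116]
tcp_rot: [-0.361, 2.035, -2.032]
contact_force: [1.8, -0.1, -0.5]
gripper_width: 0.0004
```

```bash
python3 - <<'E'
from ang import *
cap('wrist','w15'); o=bot.get_obs(); print(o['time'],o['tcp_pos'],o['contact_force']); d=o['tcp_pos'][:2]-C; print(np.degrees(np.arctan2(d[1],d[0])),np.hypot(*d))
E
```

```text
22.15 [ 0.58397674 -0.14131234  0.11993723] [ 1.26691138 -0.45408137  4.22377426]
64.6411429321244 0.07933182779747154
```

View pics/w15.png

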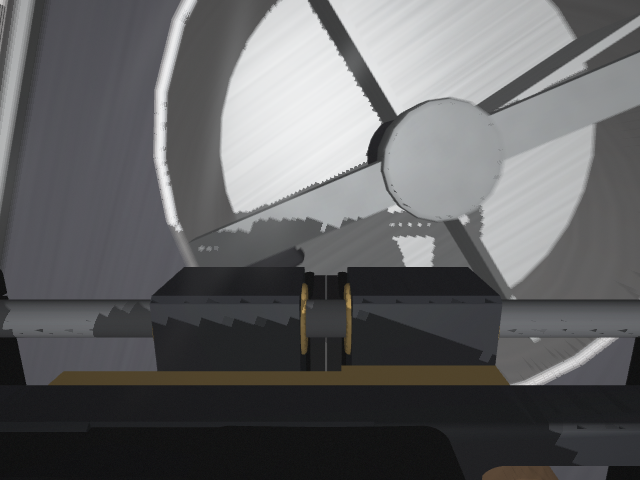

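Three quarters round now. Last stroke, which I'll stop a little early and then measure.

jog_arm --deltas '[{"claw": 1, "offset": [-0.27, -0.13, 0.05], "rotation": [0, 0, 0]}, {"claw": 1, "offset": [-0.27, -0.13, 0], "rotation": [0, 0, 0]}, {"claw": 1, "offset": [-0.27, -0.14, 0], "rotation": [0, 0, 0]}, {"claw": 1, "offset": [-0.27, -0.14, 0], "rotation": [0, 0, 0]}, {"claw": 1, "offset": [0, 0, 0], "rotation": [0, 0, 0]}, {"claw": 1, "offset": [0, 0, 0], "rotation": [0, 0, 0]}, {"claw": 1, "offset": [0, 0, -0.2], "rotation": [0, 0, 0]}, {"claw": 1, "offset": [0, 0, -0.25], "rotation": [0, 0, 0]}, {"claw": 1, "offset": [0, 0, -0.2], "rotation": [0, 0, 0]}, {"claw": 1, "offset": [0, 0, 0], "rotation": [0, 0, 0]}]'

```text
time: 23.15
tcp_pos: [0.4709, -0.1943, 0.0506]
tcp_rot: [-0.363, 2.035, -2.032]
contact_force: [-0.0, 0.7, 0.1]
gripper_width: 0.0002
```

jog_arm --deltas '[{"claw": 1, "offset": [0.026, 0.08, 0], "rotation": [0, 0, 0]}, {"claw": 1, "offset": [0.03, 0.08, 0], "rotation": [0, 0, 0]}, {"claw": 1, "offset": [0.036, 0.08, 0], "rotation": [0, 0, 0]}, {"claw": 1, "offset": [0.047, 0.073, 0], "rotation": [0, 0, 0]}, {"claw": 1, "offset": [0.055, 0.066, 0], "rotation": [0, 0, 0]}, {"claw": 1, "offset": [0.062, 0.058, 0], "rotation": [0, 0, 0]}, {"claw": 1, "offset": [0.068, 0.05, 0], "rotation": [0, 0, 0]}, {"claw": 1, "offset": [0.073, 0.042, 0], "rotation": [0, 0, 0]}, {"claw": 1, "offset": [0.076, 0.034, 0], "rotation": [0, 0, 0]}, {"claw": 1, "offset": [0.08, 0.026, 0], "rotation": [0, 0, 0]}]'

```text
time: 24.15
tcp_pos: [0.5265, -0.136, 0.0528]
tcp_rot: [-0.359, 2.033, -2.032]
contact_force: [-2.2, -1.6, 1.6]
gripper_width: 0.0007
```

jog_arm --deltas '[{"claw": 1, "offset": [0.082, 0.017, 0.0], "rotation": [0, 0, 0]}, {"claw": 1, "offset": [0.083, 0.009, 0.0], "rotation": [0, 0, 0]}, {"claw": 1, "offset": [0.084, 0.0, 0], "rotation": [0, 0, 0]}, {"claw": 1, "offset": [0.06, -0.009, 0], "rotation": [0, 0, 0]}, {"claw": 1, "offset": [0.03, -0.006, 0], "rotation": [0, 0, 0]}, {"claw": 1, "offset": [0, 0, 0], "rotation": [0, 0, 0]}, {"claw": 1, "offset": [0, 0, 0], "rotation": [0, 0, 0]}, {"claw": 1, "offset": [0, 0, 0], "rotation": [0, 0, 0]}, {"claw": 1, "offset": [0, 0, 0], "rotation": [0, 0, 0]}, {"claw": 1, "offset": [0, 0, 0], "rotation": [0, 0, 0]}]'

```text
time: 25.15
tcp_pos: [0.5606, -0.135, 0.0533]
tcp_rot: [-0.357, 2.031, -2.031]
contact_force: [0.2, 0.0, 0.2]
gripper_width: 0.0005
```

```bash
python3 - <<'E'
from ang import *
cap('wrist','w16');cap('scene','s16');crop('s16',170,180,350,330,'s16c'); o=bot.get_obs(); print(o['time'],o['tcp_pos'],o['contact_force']); d=o['tcp_pos'][:2]-C; print(np.degrees(np.arctan2(d[1],d[0])),np.hypot(*d))
E
```

```text
25.25 [ 0.56045897 -0.13500206  0.05318853] [ 0.48472918  0.0340638  -0.14242954]
82.36260063902661 0.07869604873641732
```

View pics/w16.png

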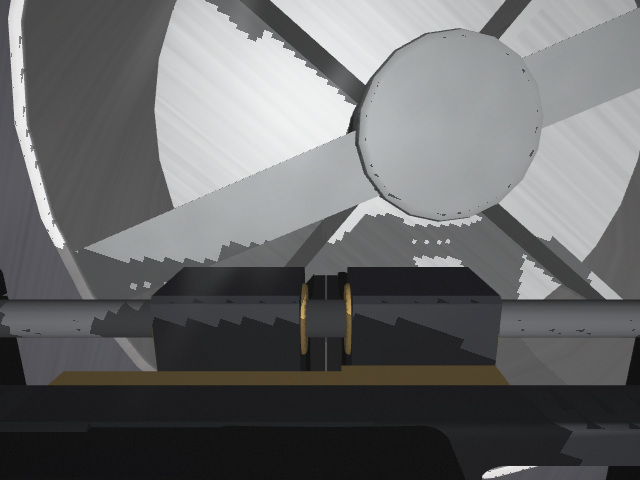

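View pics/s16c.png

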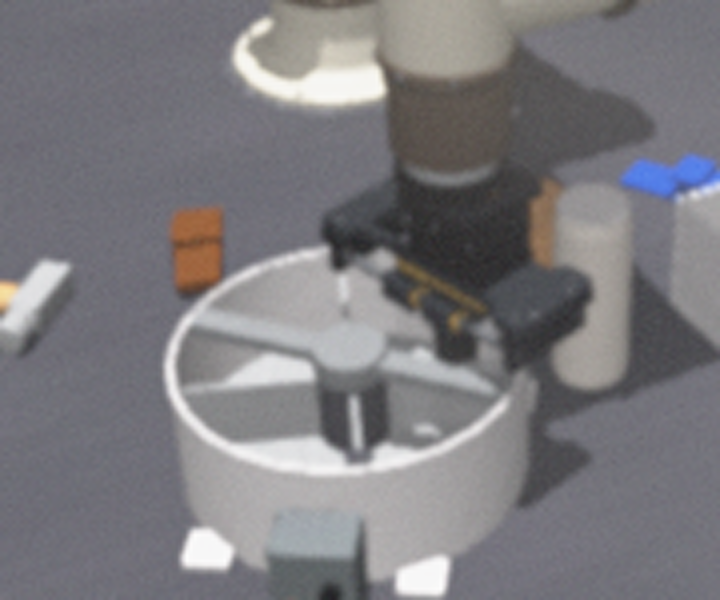

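jog_arm --deltas '[{"claw": 1, "offset": [0.03, -0.003, 0], "rotation": [0, 0, 0]}, {"claw": 1, "offset": [0.03, -0.005, 0], "rotation": [0, 0, 0]}, {"claw": 1, "offset": [0.03, -0.005, 0], "rotation": [0, 0, 0]}, {"claw": 1, "offset": [0.03, -0.006, 0], "rotation": [0, 0, 0]}, {"claw": 1, "offset": [0.03, -0.006, 0], "rotation": [0, 0, 0]}, {"claw": 1, "offset": [0, 0, 0], "rotation": [0, 0, 0]}, {"claw": 1, "offset": [0, 0, 0], "rotation": [0, 0, 0]}, {"claw": 1, "offset": [0, 0, 0], "rotation": [0, 0, 0]}, {"claw": 1, "offset": [0, 0, 0], "rotation": [0, 0, 0]}, {"claw": 1, "offset": [-0.03, 0.005, 0], "rotation": [0, 0, 0]}]'

```text
time: 26.25
tcp_pos: [0.573, -0.137, 0.0533]
tcp_rot: [-0.357, 2.031, -2.031]
contact_force: [0.6, 0.2, -0.8]
gripper_width: 0.0003
```

jog_arm --deltas '[{"claw": 1, "offset": [-0.03, 0, 0], "rotation": [0, 0, 0]}, {"claw": 1, "offset": [0, 0, 0.1], "rotation": [0, 0, 0]}, {"claw": 1, "offset": [0, 0, 0.2], "rotation": [0, 0, 0]}, {"claw": 1, "offset": [0, 0, 0.3], "rotation": [0, 0, 0]}, {"claw": 1, "offset": [0, 0, 0.4], "rotation": [0, 0, 0]}, {"claw": 1, "offset": [0, 0, 0.4], "rotation": [0, 0, 0]}, {"claw": 1, "offset": [0, 0, 0.4], "rotation": [0, 0, 0]}, {"claw": 1, "offset": [-0.3, 0.1, 0.2], "rotation": [0, 0, 0]}, {"claw": 1, "offset": [-0.4, 0.3, 0], "rotation": [0, 0, 0]}, {"claw": 1, "offset": [-0.4, 0.4, 0], "rotation": [0, 0, 0]}]'

```text
time: 27.25
tcp_pos: [0.4628, -0.0616, 0.2544]
tcp_rot: [-0.353, 2.032, -2.032]
contact_force: [1.2, 2.0, -0.5]
gripper_width: 0.0006
```

jog_arm --deltas '[{"claw": 1, "offset": [-0.1, 0.4, 0], "rotation": [0, 0, 0]}, {"claw": 1, "offset": [0, 0.4, 0], "rotation": [0, 0, 0]}, {"claw": 1, "offset": [0, 0.4, 0], "rotation": [0, 0, 0]}, {"claw": 1, "offset": [0, 0.4, 0], "rotation": [0, 0, 0]}, {"claw": 1, "offset": [0, 0.4, 0], "rotation": [0, 0, 0]}, {"claw": 1, "offset": [0, 0.4, 0], "rotation": [0, 0, 0]}, {"claw": 1, "offset": [0, 0.4, 0], "rotation": [0, 0, 0]}, {"claw": 1, "offset": [0, 0.4, 0], "rotation": [0, 0, 0]}, {"claw": 1, "offset": [0, 0.4, 0], "rotation": [0, 0, 0]}, {"claw": 1, "offset": [0, 0.4, 0], "rotation": [0, 0, 0]}]'

```text
time: 28.25
tcp_pos: [0.4537, 0.3398, 0.2542]
tcp_rot: [-0.357, 2.032, -2.03]
contact_force: [0.5, -0.9, 1.0]
gripper_width: 0.0003
```

```bash
python3 - <<'E'
from ang import *
cap('top','t17');crop('t17',325,165,435,265,'t17c');cap('scene','s17'); o=bot.get_obs(); print(o['time'],o['tcp_pos'],o['contact_force'])
E
```

```text
28.35 [0.45390747 0.3422043  0.25308039] [ 0.11877422 -0.43379004 -0.03655071]
```

View pics/t17.png

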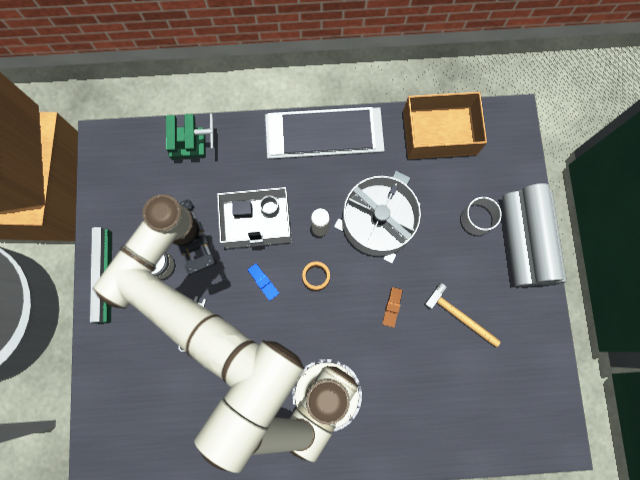

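View pics/t17c.png

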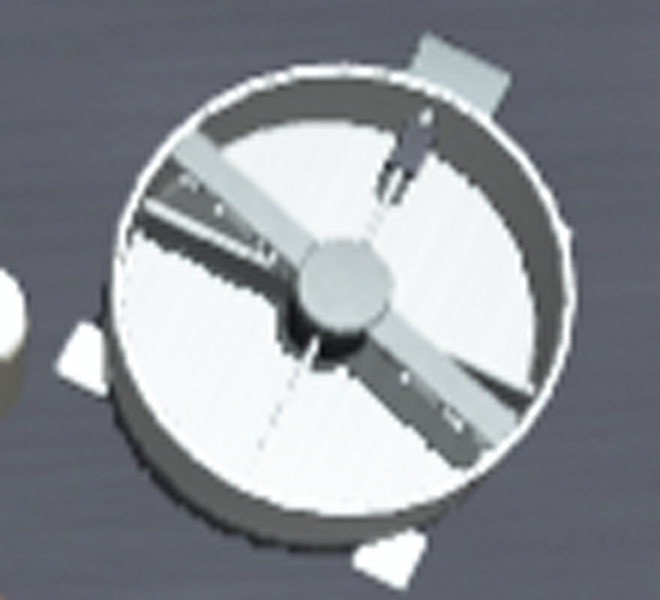

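View pics/s17.png

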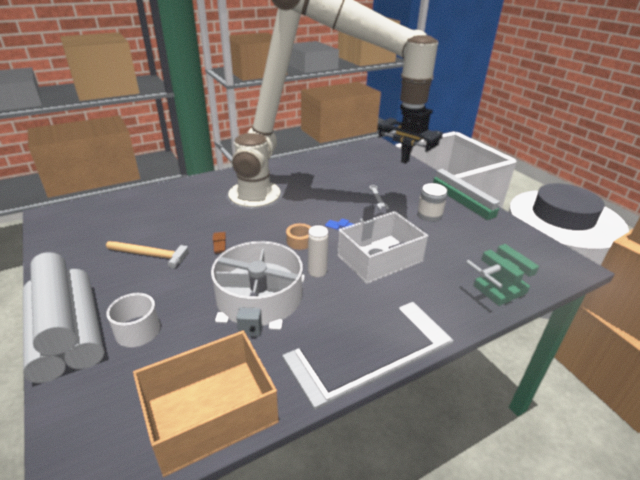

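The top crop shows the weight at (409,148) and the weighted blade's tip at (425,115), against the box at (462,75). Measuring the angle, and checking that nothing else moved.

```bash
python3 - <<'E'
from ang import *
from cloud import cloud
c=load('t17'); f=lambda u,v:(325+u/6,165+v/6)
print('weight',bl(c,*f(409,148),.08),'tip',bl(c,*f(425,113)),'side blade end',bl(c,*f(148,203)))
a=load('top0')
def cen(c,b,z0,z1):
    P=cloud(c)[b[1]:b[3],b[0]:b[2]].reshape(-1,3); q=P[(P[:,2]>z0)&(P[:,2]<z1)]; return q.mean(0).round(4),len(q)
for n,b in dict(can=((305,200,335,240),.14,.16),coup=((258,193,282,217),.05,.07),block=((230,200,252,218),.04,.06),roll=((300,260,332,292),.035,.05),collar=((460,190,505,240),.07,.09)).items(): print(n,cen(a,*b),cen(c,*b))
print('grip',cen(c,(235,222,275,250),.14,.17))
crop('s17',320,160,440,290,'s17c')
E
```

```text
weight (np.float64(-31.1), np.float64(0.0905)) tip (np.float64(-30.7), np.float64(0.1129)) side blade end (np.float64(59.4), np.float64(0.1111))
can (array([ 0.5364, -0.0165,  0.1497]), 243) (array([ 0.5354, -0.0167,  0.1498]), 247)
coup (array([0.6186, 0.1469, 0.0601]), 121) (array([0.621 , 0.1468, 0.0594]), 122)
block (array([0.6083, 0.2341, 0.0523]), 253) (array([0.608 , 0.2341, 0.0524]), 252)
roll (array([0.3728, 0.0083, 0.0436]), 246) (array([0.3736, 0.0091, 0.0442]), 252)
collar (array([ 0.5313, -0.5438,  0.0782]), 198) (array([ 0.5323, -0.5439,  0.078 ]), 198)
grip (array([0.496 , 0.187 , 0.1517]), 61)
```

View pics/s17c.png

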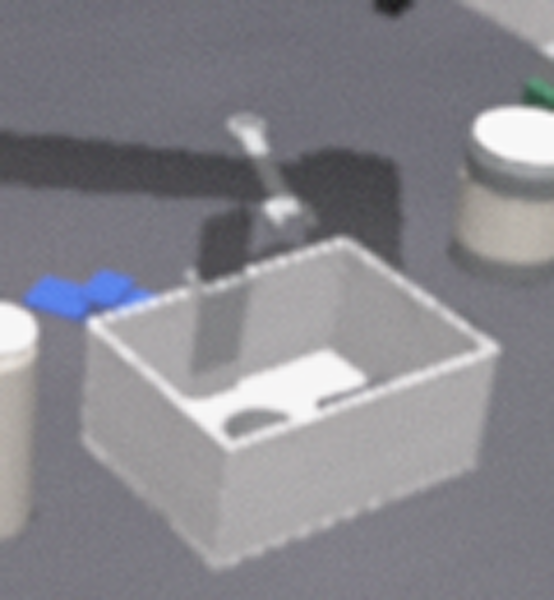

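```bash
python3 - <<'E'
from h import *
print(bot.finish_job()); print(bot.get_obs()['time'])
E
```

```text
the job is handed in; nothing more can be done
None
the job is handed in; nothing more can be done
```

The job is done and handed in at about 28 s. The clip hangs by its lip over the bin's robot-side rim with the long leg inside, and I've let go of it. I pushed the wheel clockwise in five strokes, about 405° in all. The weighted blade passed the box once, then stopped at it the second time round.

- **Wheel:** in the last top view the weighted blade stands at about -31°, and the box is at about -32°.
- **Clip:** the last scene view shows it still hanging as placed.
- **Other things:** the can, coupling, block, roll and collar are within about 2.5 mm of their starting readings, which is image noise. I did not measure the tin; it looked unmoved in the scene view.
- **Forces:** the readings after each move stayed under about 7 N.

No check failed or disagreed.

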